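Fit an electronic label to the reagent shelf and hold it on its contact

TASK

Seat the electronic label flat and square in the pocket of the label holder, nose towards the tongue, and let go of it. Then slide the holder's tongue into the slot behind the lip of the reagent shelf and push against the sprung contact until the shoulder is home against the lip, without ramming it. Finish while still holding the holder pressed home, and leave the other things on the bench where they are.

Things in the scene. Friction and masses are not known exactly. Their poses are not given: they have to be found in the camera images.
- holder: Loose flat aluminium label holder, 148 mm long (x) x 56 wide (y), 0.2 kg. Origin: underside, on the centre line, below the pocket's middle; +x to its tongue, z up. Base plate 4 mm thick, x -70 to 48. Shoulder: cross bar at the front, x 42 to 48, full width, top at z 20. Tongue: x 48 to 78, z 0 to 6, 44 wide, narrowing to 34 over its last 12 mm.
- holder_rib (a point): Middle of the holder's upright pull rib, the part to grasp or push: 10 mm thick (x -62 to -52 of the holder), 40 wide (y), from z 4 to z 52. This point: holder x -57, z 28; same axes. Fingers on its two broad faces close along the holder's x.
- pocket (a point): Centre of the pocket's floor, 4 mm above the holder's origin, same axes. Walls 6 mm high round it leave 2 mm all round the label: rear wall's inner face at x -28, side walls' at y +-22 but open for fingers from x -18 to 18, front blocks at x 28 to 34 with a 24 mm wide notch between them for the label's nose.
- label_mid (a point): Centre, half-way up (7 mm), of the loose electronic label's main block: white plastic 52 (x) x 40 (y) x 14 mm high, 60 g, grey screen on top; T-shaped: a nose 12 long x 20 wide x 12 high juts from its +x end. Seated, this point is 7 mm above the pocket's floor centre, axes along the pocket's, nose in the notch (towards the tongue).
- label_nose (a point): Middle of the label's nose, 32 mm ahead (+x) of label_mid.
- shelf: Low white fixed reagent shelf, 320 mm wide (y), 156 deep, board top at z 36, small jars on its back part up to z 100. Origin on the bench below the middle of the lip's front face; +x points into the shelf. The lip is the front edge strip, z 10 to 40. Below it at y 0 is the slot: 50 wide, 10 high, the bench its floor, marked by a dark 50 x 40 plate on the board above it.
- slot (a point): Middle of the slot's mouth: on the lip's front face, 5 mm above the bench, axes as the shelf (+x into the slot). Home: the holder's shoulder is flat against the lip, its origin 48 mm in front of the lip's face, the tongue 30 mm in.
- contact (a joint): Travel (m) of the sprung brass contact hidden in the slot: 0 when free, growing as the tongue pushes it in. First touched with the tongue 20 mm in (holder origin 58 mm before the lip's face); 0.010 with the holder home. It pushes back with 3 N at first touch, 7 N at home, enough to push a released holder out.
- weight: Bystander, to be left alone: small brass calibration weight, 24 mm across, 18 high; origin under its centre.
- dish: Bystander, to be left alone: low open glass dish, 64 mm across, 16 high; origin under its centre.
- beaker: Bystander, to be left alone: open glass beaker, 68 mm across, 85 high; origin under its centre.
- dye_bottle: Bystander, to be left alone: small capped bottle, 40 mm across, 75 high; origin under its centre.
- meter: Bystander, to be left alone: grey hand-held meter lying flat, 130 x 85 x 28 mm; origin under its centre.
- jar: Bystander, to be left alone: amber jar, 60 mm across, 70 high; origin under its centre.
Things that resemble listed ones, but are neither listed nor needed, are in the scene too. There is more than one size of the holder; the one meant has the size given above. Of the things that look like the part that bears label_mid, take the one that is farthest to the robot's left at the start.

How it is judged:
On the way, in this order (a step that is already met when the one before it is completed fails the run):
1. the label lies seated in the holder's pocket, let go, before the holder touches the contact (x of label_mid in the frame of pocket between -0.005 and 0.005 m and y of label_mid in the frame of pocket between -0.005 and 0.005 m and z of label_mid in the frame of pocket below 0.009 m and x of label_nose in the frame of pocket above 0.02 m and angle between the z axis of label_mid and the z axis of pocket, either way round below 0.06 rad and angle between the x axis of label_mid and the x axis of pocket, either way round below 0.1 rad and contact force between the fingers and label below 0.1 N and value of joint contact below 0.002 m), for 0.2 s.
2. the holder is pressed home behind the lip with the label still seated (x of label_mid in the frame of pocket between -0.005 and 0.005 m and y of label_mid in the frame of pocket between -0.005 and 0.005 m and z of label_mid in the frame of pocket below 0.009 m and x of label_nose in the frame of pocket above 0.02 m and angle between the z axis of label_mid and the z axis of pocket, either way round below 0.06 rad and angle between the x axis of label_mid and the x axis of pocket, either way round below 0.1 rad and value of joint contact above 0.0075 m and x of pocket in the frame of slot above -0.0505 m and y of pocket in the frame of slot between -0.006 and 0.006 m and angle between the x axis of pocket and the x axis of slot, either way round below 0.08 rad and angle between pocket's own z axis and vertical below 0.08 rad and contact force between the fingers and holder above 2 N and contact force between holder and shelf above 2 N), for 0.4 s.
At the end, for the whole second after the job is handed in: Still pressed home by the robot: contact in over 7.5 mm, shoulder within 2.5 mm of the lip, square and level to 0.08 rad, over 2 N finger to holder and holder to shelf. Label untouched, in its pocket: within 5 mm of centre, 2 mm of its seat, flat to 0.06 and square to 0.1 rad (all of step 2 and contact force between the fingers and label below 0.1 N and linear speed of holder below 0.01 m/s); the arm keeps its last pose, push and grip.
It fails at once if the holder is rammed into the shelf (over 60 N) (contact force between holder and shelf above 60 N).
It fails at once if another thing on the bench is moved more than 30 mm or tipped (distance of any of weight, dish, beaker, dye_bottle, meter, jar from where it was at the start of the episode above 0.03 m or angle between any of weight, dish, beaker, dye_bottle, meter, jar's own z axis and vertical above 0.5 rad).
It also fails if it takes over 53 s, if anything falls off the work surface, if the arm or the gripper's body presses on something with over 40 N, if the wrist force passes 120 N, or if a joint passes its speed limit or range.

ROBOT

A 7-joint arm with a two-finger parallel gripper is mounted at the origin on the work surface. World frame = base frame: x ahead of the robot, y to its left, z up, the work surface at z = 0. Lengths are in m, angles in rad, forces in N, time in s.
With the tool pointing down it reaches from about 0.4 to 0.75 m from the base axis. Payload 19.5 kg.
Tool frame: the origin (TCP) lies on the centre line of the jaws, within the pads' length; the fingertips stand 19 mm ahead of it and the grasp point (between the pads) is the TCP (arm.nose_length is the distance from the TCP to the fingertips, in m); y points along the fingers, z is the direction in which the jaws open and shut, and the axes are right-handed (so a half turn about y gives the same grasp; the last joint's range is limited). The gripper opens to 85 mm and grips with 20 to 120 N. Pads are 22 mm wide; open, the fingers measure 114 mm over their backs; the gripper's body (76 mm by 85 mm) begins 54 mm behind the grasp point. The pads swing forward as they close: fully open they stand 13 mm farther back than shut.
Start: joints at [1.265, 0.707, -0.028, 1.485, 0.022, 0.951, -0.075], TCP at [0.15, -0.555, 0.25] pointing down, gripper open.
Joint ranges: [-2.71, 2.71], [-0.32, 2.16], [-1.57, 1.52], [0, 2.45], [-1.46, 4.6], [0, 2.02], [-2.83, 2.83]. Speed limits (rad/s): [1.89, 1.89, 2.57, 2.57, 3.01, 3.01, 3.01].

INTERFACE

Orientations are given as a rotation vector (axis times angle).
In Python, from workcell import arm, cams gives the robot as it stands.
- The arm moves only by the shell command python3 -m jog 'ROWS' [FORCE]. ROWS is JSON, a list of rows, each an object with "claw": the closure, from -1 (fully open) to 1 (shut); "xyz": the shift along the tool's x, y, z in mm, a list of three; "rotation": the turn, a rotation vector about the tool's x, y, z in rad, a list of three. In form: [{"claw": claw, "xyz": [x, y, z], "rotation": [rx, ry, rz]}, ...]. A call has 1 to 10 rows; each row shifts and turns the commanded pose from where the row before left it, along the tool's axes as they then stand; what a row does not reach is not made up. A row lasts 1/8 s, in which the tool goes at most 62.5 mm and 10.7 degrees, less where a joint would pass 70% of its speed; a pose out of reach is approached as far as the arm can. A call is refused whole if a number of a shift passes 62.5 or a number of a turn 0.188, either way. A call with a gripper value outside its range is refused whole. The fingers move at their own pace and stop on an object; FORCE is the grip in N (left out, the last holds). Time passes only in rows, so rows that do not move let the fingers close. It gives the time, the measured TCP pose, the force and the opening at its end, in the units of the state.
- arm.state(): the state, without advancing time (a new reading comes with each control period).
- cams.read_camera(name): name is "side" or "top"; returns the picture (480x640x3 uint8, blue, green, red); there is no depth.
- cams.camera_info(name): a dict with "fx", "fy", "cx", "cy" (pixels), "origin" and "attitude" of the camera in the world. Camera axes: x right, y down, z forward; pixel columns grow to the right and rows downward; lengths in m; the calibration is good to about 2 mm. A picture is of the moment at which its call begins. camera_info takes no time and is no camera call.
- arm.hand_in(): hands the job in, once; it reports no verdict.
The state is a dict: "time": time; "joint_pos": joint angles; "joint_velocities": joint speeds; "joint_torque": joint torques, N m; "tcp_pos": TCP position; "eef_rot": TCP orientation; "force": force on the tool from outside, world axes, zero at the start; "moment": the same for the moment, N m; "finger_gap": finger opening in m.
Only numpy, scipy, OpenCV 4.12 (cv2) and the standard library are available. Lean on these libraries where they do the work, as an engineer would, in place of code of your own. Each camera call takes 0.05 s, during which the arm holds its last target.

## Working session

There is one attempt and no reset: what is moved stays moved. The work goes in short steps, Python scripts to look and compute and a shell command to move; the robot and the scene stay as the last step left them, time stands still between calls to the robot, and variables do not carry over. Pictures are saved under pics/ and viewed, and the job is handed in when it is done.

```bash
ls; mkdir -p pics; python3 - <<'E'
from workcell import arm, cams
import cv2
print(arm.state()); print(arm.nose_length)
for n in("top","side"):
    print(n,cams.camera_info(n)); cv2.imwrite(f"pics/{n}0.png",cams.read_camera(n))
E
```

```text
pics
{'time': 0.0, 'joint_pos': array([ 1.26526143,  0.70709222, -0.0276004 ,  1.48496006,  0.02197026,
        0.95089099, -0.0755269 ]), 'joint_velocities': array([-0.00013569, -0.0013629 , -0.00010883,  0.0004451 , -0.000669  ,
       -0.00274022,  0.00036065]), 'joint_torque': array([-5.68830765e-04, -8.83229041e+01,  1.23444781e+00, -2.36167252e+01,
        1.68384315e-02,  6.60548627e-03,  3.44635782e-05]), 'tcp_pos': array([ 0.14989245, -0.55488685,  0.24984295]), 'eef_rot': array([-0.2761849 ,  2.08176676, -2.07958928]), 'force': array([ 0.51931274,  0.55755002, -0.16765689]), 'moment': array([-0.0077404 , -0.01469787,  0.02023045]), 'finger_gap': 0.08527237302794617}
0.019
top {'fx': 611.6601063716112, 'fy': 611.6601063716112, 'cx': 316.9327204778337, 'cy': 235.77239431720008, 'origin': array([2.46586941e-01, 1.14623645e-03, 1.18792774e+00]), 'attitude': array([-2.01413683,  2.20261782, -0.23621156])}
side {'fx': 502.0456244958881, 'fy': 502.0456244958881, 'cx': 314.88996023926194, 'cy': 233.0963171638438, 'origin': array([0.03993805, 0.56406913, 0.62910303]), 'attitude': array([-0.77472244,  2.48762097, -1.18667041])}
```

View pics/top0.png

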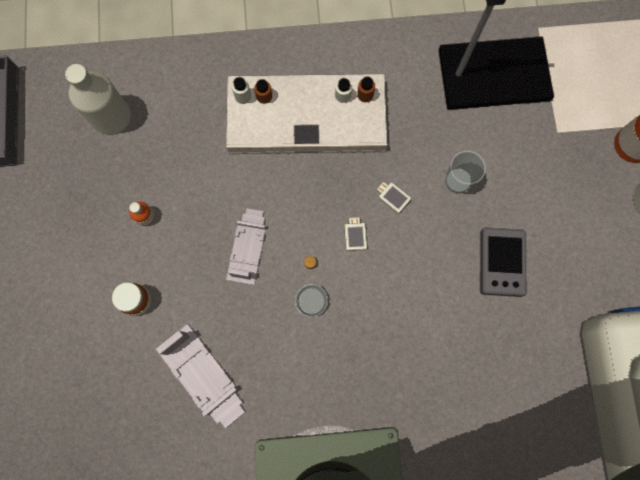

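View pics/side0.png

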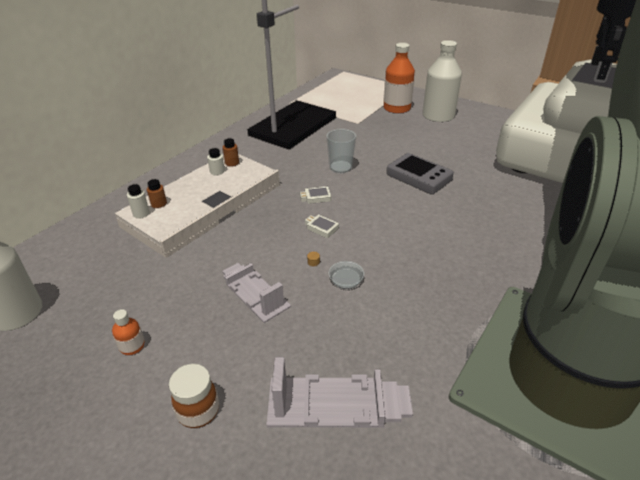

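```bash
cat > h.py <<'E'
import numpy as np, cv2
from scipy.spatial.transform import Rotation as R
from workcell import arm, cams
def cam(n):
    i=cams.camera_info(n); return i, R.from_rotvec(i['attitude']).as_matrix(), np.array(i['origin'])
def ray(n,px,z):
    i,M,o=cam(n); px=np.atleast_2d(np.array(px,float))
    d=np.c_[(px[:,0]-i['cx'])/i['fx'],(px[:,1]-i['cy'])/i['fy'],np.ones(len(px))]@M.T
    return o+d*((z-o[2])/d[:,2])[:,None]
def proj(n,p):
    i,M,o=cam(n); c=(np.atleast_2d(p)-o)@M
    return np.c_[c[:,0]/c[:,2]*i['fx']+i['cx'],c[:,1]/c[:,2]*i['fy']+i['cy']]
E
python3 - <<'E'
from h import *
im=cv2.imread('pics/top0.png')
a=cv2.resize(im[195:295,215:415],None,fx=4,fy=4,interpolation=cv2.INTER_CUBIC); cv2.imwrite('pics/c1.png',a)
s=cv2.imread('pics/side0.png')
a=cv2.resize(s[175:325,210:350],None,fx=4,fy=4,interpolation=cv2.INTER_CUBIC); cv2.imwrite('pics/c2.png',a)
a=cv2.resize(im[65:165,215:400],None,fx=4,fy=4,interpolation=cv2.INTER_CUBIC); cv2.imwrite('pics/c3.png',a)
E
```

```text
(no output)
```

View pics/c1.png

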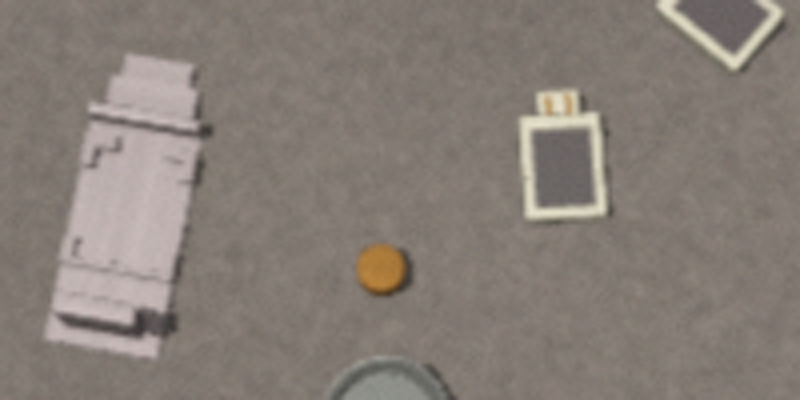

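View pics/c2.png

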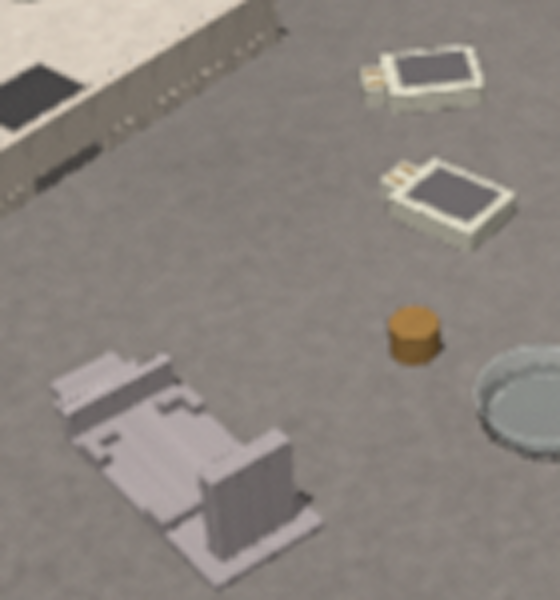

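View pics/c3.png

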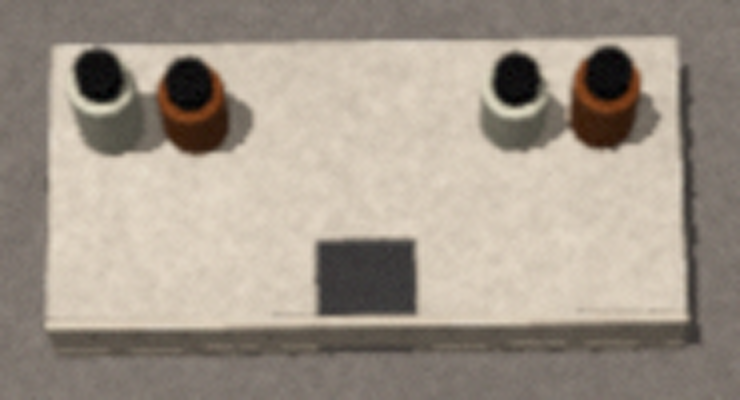

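```bash
python3 - <<'E'
from h import *
im=cv2.imread('pics/top0.png'); hsv=cv2.cvtColor(im,cv2.COLOR_BGR2HSV)
f=lambda p,o:np.array(p,float)/4+np.array(o)-0.375
o=(215,195)
# label top corners z=.014
L=ray('top',f([(520,117),(600,113),(607,215),(526,219)],o),.014)[:,:2]
print('label corners',L.round(4).tolist(),'sides',[round(np.linalg.norm(L[i]-L[i-1]),4) for i in range(4)])
c=L.mean(0);print('label mid',c)
N=ray('top',f([(538,92),(578,91)],o),.012)[:,:2].mean(0);d=N-c
ax=(L[0]-L[3]+L[1]-L[2]);print('nose end',N,np.linalg.norm(d),'yaw nose',np.degrees(np.arctan2(*d[::-1])),'yaw sides',np.degrees(np.arctan2(*ax[::-1])))
# screen
cr=im[215:260,335:380]; g=cv2.cvtColor(cr,cv2.COLOR_BGR2HSV)
m=((cr.sum(2)>540)).astype(np.uint8)
cs,_=cv2.findContours(m,cv2.RETR_EXTERNAL,cv2.CHAIN_APPROX_NONE);k=max(cs,key=cv2.contourArea)
print('cream',cv2.boundingRect(k))
# holder
H=ray('top',f([(46,340),(157,356)],o),.004)[:,:2]
T=ray('top',f([(126,56),(194,64)],o),.006)[:,:2]
S=ray('top',f([(90,103),(202,124)],o),.020)[:,:2]
for n,q in(('rear',H),('tip',T),('shoulder front top',S)):
    e=q[0]-q[1]
    print(n,q.round(4).tolist(),'mid',q.mean(0).round(4),'w',np.linalg.norm(e).round(4),'yaw',np.degrees(np.arctan2(*e[::-1]))-90)
d=T.mean(0)-H.mean(0);print('len',np.linalg.norm(d),'yaw',np.degrees(np.arctan2(*d[::-1])))
print('origin', H.mean(0)+d/np.linalg.norm(d)*.070, T.mean(0)-d/np.linalg.norm(d)*.078)
# shelf
o=(215,65)
B=ray('top',f([(45,325),(687,320)],o),.040)[:,:2]; print('lip top',B,np.linalg.norm(B[0]-B[1]))
K=ray('top',f([(318,240),(415,240),(415,313),(317,314)],o),.036)[:,:2]; print('plate',K.round(4).tolist(),K.mean(0))
e=B[0]-B[1];print('shelf yaw',np.degrees(np.arctan2(*e[::-1]))-90)
F=ray('top',f([(50,350),(685,344)],o),.0)[:,:2];e=F[0]-F[1]; print('bottom edge',F,np.linalg.norm(e),np.degrees(np.arctan2(*e[::-1]))-90)
W=ray('top',f([(382,269)],(215,195)),.018);D=ray('top',[(312,300)],.016);print('weight',W,'dish',D)
E
```

```text
label corners [[0.5225, -0.0753], [0.521, -0.1148], [0.4697, -0.1128], [0.4713, -0.0731]] sides [np.float64(0.0513), np.float64(0.0395), np.float64(0.0514), np.float64(0.0397)]
label mid [ 0.4961338  -0.09399389]
nose end [ 0.53424748 -0.0954262 ] 0.038140584037318195 yaw nose -2.1521598496173393 yaw sides -2.311632407038698
cream (10, 3, 21, 31)
rear [[0.4343, 0.1654], [0.4216, 0.112]] mid [0.4279 0.1387] w 0.0549 yaw -13.349589654598745
tip [[0.5732, 0.1171], [0.5661, 0.0836]] mid [0.5696 0.1004] w 0.0343 yaw -12.053790607922437
shoulder front top [[0.5471, 0.1349], [0.5316, 0.0808]] mid [0.5393 0.1079] w 0.0563 yaw -16.00225791300967
len 0.1468194853906163 yaw -15.1401013169254
origin [0.4954964 0.1204312] [0.49435686 0.12073953]
lip top [[ 0.6960791   0.14560669]
 [ 0.67003127 -0.17209895]] 0.31877164299264593
plate [[0.7304, 0.007], [0.726, -0.0416], [0.6874, -0.0381], [0.6912, 0.0106]] [ 0.7087651  -0.01550996]
shelf yaw -4.68704309411973
bottom edge [[ 0.69796651  0.14886114]
 [ 0.67193752 -0.17564144]] 0.32554483026628467 -4.5859889131969
weight [[ 0.45215734 -0.00088195  0.018     ]] dish [[0.37831741 0.00195186 0.016     ]]
```

```bash
python3 - <<'E'
from h import *
M=R.from_rotvec(arm.state()['eef_rot']).as_matrix(); print(M.round(3))
f=lambda p,o:np.array(p,float)/4+np.array(o)-0.375
o=(210,175)
# side: label top corners z=.014: left, top, right, bottom
L=ray('side',f([(390,200),(437,158),(514,195),(468,232)],o),.014)[:,:2]
print('label',L.round(4).tolist(),L.mean(0),[np.linalg.norm(L[i]-L[i-1]).round(4) for i in range(4)])
# holder rib top corners visible z=.052 (face toward camera bottom edge): near edge left/right
Q=ray('side',f([(201,472),(276,430),(291,437),(213,480)],o),.052)[:,:2]
print('rib top',Q.round(4).tolist(),Q.mean(0))
H=ray('side',f([(218,580),(322,520)],o),.004)[:,:2];print('rear base',H.round(4).tolist(),H.mean(0))
K=ray('side',f([(37,65),(84,88),(17,130)],o),.036);print('plate',K.round(4).tolist())
B=ray('side',f([(37,188),(101,150)],o),.0);print('slot bottom corners',B.round(4).tolist(),B.mean(0))
# predicted points
for n,ox,oy,yaw,p in(('rib',.495,.1206,-15,[[-57,0,52]]),('rear',.495,.1206,-15,[[-70,28,4],[-70,-28,4]]),('slot',.684,-.0135,-4.6,[[0,25,0],[0,-25,0],[0,25,10]])):
    c,s=np.cos(np.radians(yaw)),np.sin(np.radians(yaw));P=np.array(p)/1000
    w=np.c_[ox+c*P[:,0]-s*P[:,1],oy+s*P[:,0]+c*P[:,1],P[:,2]]
    print(n,w.round(4).tolist(),((proj('side',w)-o+.375)*4).round(0).tolist())
E
```

```text
[[-0.965 -0.     0.261]
 [-0.261  0.001 -0.965]
 [ 0.    -1.    -0.001]]
label [[0.5206, -0.072], [0.5212, -0.1142], [0.4712, -0.1099], [0.4737, -0.0725]] [ 0.49667701 -0.09214656] [np.float64(0.0469), np.float64(0.0421), np.float64(0.0502), np.float64(0.0376)]
rib top [[0.4495, 0.1545], [0.4394, 0.1187], [0.4318, 0.1185], [0.4426, 0.1553]] [0.44084771 0.13674395]
rear base [[0.4377, 0.1642], [0.4226, 0.1135]] [0.43018955 0.1388606 ]
plate [[0.7285, -0.0402, 0.036], [0.6928, -0.0381, 0.036], [0.6956, 0.0089, 0.036]]
slot bottom corners [[0.6902, 0.0071, 0.0], [0.6851, -0.0364, 0.0]] [ 0.68764004 -0.01464182  0.        ]
rib [[0.4399, 0.1354, 0.052]] [[250.0, 453.0]]
rear [[0.4346, 0.1658, 0.004], [0.4201, 0.1117, 0.004]] [[221.0, 586.0], [329.0, 520.0]]
slot [[0.686, 0.0114, 0.0], [0.682, -0.0384, 0.0], [0.686, 0.0114, 0.01]] [[37.0, 195.0], [108.0, 150.0], [34.0, 180.0]]
```

```bash
cat > go.py <<'E'
import sys
from h import *
# usage: go.py x y z yaw_z_deg
x,y,z,yw=map(float,sys.argv[1:5])
s=arm.state();M=R.from_rotvec(s['eef_rot']).as_matrix()
d=np.array([x,y,z])-s['tcp_pos']
cur=np.degrees(np.arctan2(M[1,2],M[0,2]))
a=-np.radians((yw-cur+180)%360-180)
Ry=R.from_rotvec([0,a,0]).as_matrix()
c,sn=np.cos(np.radians(yw)),np.sin(np.radians(yw))
T=np.array([[sn,0,c],[-c,0,sn],[0,-1,0]])
print('t',s['time'],'tcp',s['tcp_pos'].round(4),'yaw',cur.round(2),'tilt',np.degrees(np.arccos(-M[2,1])).round(2),'gap',s['finger_gap'].round(4),'F',s['force'].round(1),'q7',s['joint_pos'][6].round(2))
print('shift now-frame mm',(M.T@d*1000).round(1),'| after turn',(T.T@d*1000).round(1),'turn y',a.round(4), 'turn vec',R.from_matrix(M.T@T).as_rotvec().round(4))
E
python3 go.py .4963 -.0935 .12 -92.2
```

```text
Traceback (most recent call last):
  File "go.py", line 12, in <module>
    print('t',s['time'],'tcp',s['tcp_pos'].round(4),'yaw',cur.round(2),'tilt',np.degrees(np.arccos(-M[2,1])).round(2),'gap',s['finger_gap'].round(4),'F',s['force'].round(1),'q7',s['joint_pos'][6].round(2))
                                                                                                                            ^^^^^^^^^^^^^^^^^^^^^
AttributeError: 'float' object has no attribute 'round'
```

```bash
sed -i "s/s\['finger_gap'\].round(4)/round(s['finger_gap'],4)/; s/a.round(4)/round(float(a),4)/" go.py
python3 go.py .4963 -.0935 .12 -92.2
```

```text
t 0.1 tcp [ 0.1499 -0.5549  0.2499] yaw -74.89 tilt 0.06 gap 0.0851 F [ 0.2  0.2 -0.5] q7 -0.08
shift now-frame mm [-454.7  130.2 -355. ] | after turn [-328.4  129.9 -474.4] turn y 0.3022 turn vec [1.000e-03 3.022e-01 2.000e-04]
```

```bash
python3 -m jog '[{"claw":-1,"xyz":[-45,0,-35],"rotation":[0,0,0]},{"claw":-1,"xyz":[-45,0,-35],"rotation":[0,0,0]},{"claw":-1,"xyz":[-45,0,-35],"rotation":[0,0,0]},{"claw":-1,"xyz":[-45,0,-35],"rotation":[0,0,0]},{"claw":-1,"xyz":[-45,0,-35],"rotation":[0,0,0]},{"claw":-1,"xyz":[-45,0,-35],"rotation":[0,0,0]},{"claw":-1,"xyz":[-45,10,-35],"rotation":[0,0,0]},{"claw":-1,"xyz":[-45,25,-35],"rotation":[0,0,0]},{"claw":-1,"xyz":[-45,45,-35],"rotation":[0,0.15,0]},{"claw":-1,"xyz":[0,45,0],"rotation":[0,0.15,0]}]' 40; python3 go.py .4963 -.0935 .12 -92.2
```

```text
time: 1.35
tcp_pos: [0.4559, -0.1485, 0.1303]
eef_rot: [-0.041, -2.205, 2.204]
force: [0.7, -0.7, -1.2]
finger_gap: 0.0854
t 1.35 tcp [ 0.4559 -0.1485  0.1303] yaw -92.04 tilt 0.09 gap 0.0854 F [ 0.7 -0.7 -1.2] q7 -1.18
shift now-frame mm [-38.4  10.4 -56.4] | after turn [-38.2  10.3 -56.5] turn y 0.0028 turn vec [ 0.0006  0.0028 -0.0015]
```

```bash
python3 -m jog '[{"claw":-1,"xyz":[-38,10,-56],"rotation":[0,0.003,0]},{"claw":-1,"xyz":[0,0,0],"rotation":[0,0,0]},{"claw":-1,"xyz":[0,0,0],"rotation":[0,0,0]}]'; python3 go.py .4963 -.0935 .022 -92.2
```

```text
time: 1.72
tcp_pos: [0.4903, -0.102, 0.1224]
eef_rot: [-0.042, -2.201, 2.202]
force: [-0.3, -1.3, 0.3]
finger_gap: 0.0853
t 1.725 tcp [ 0.4903 -0.102   0.1224] yaw -92.23 tilt 0.03 gap 0.0853 F [-0.3 -1.3  0.3] q7 -1.26
shift now-frame mm [ -5.7 100.3  -8.8] | after turn [ -5.7 100.4  -8.8] turn y -0.0005 turn vec [-0.0003 -0.0005  0.0005]
```

```bash
python3 -m jog '[{"claw":-1,"xyz":[-5.5,40,-8.7],"rotation":[0,0,0]},{"claw":-1,"xyz":[0,35,0],"rotation":[0,0,0]},{"claw":-1,"xyz":[0,15,0],"rotation":[0,0,0]},{"claw":-1,"xyz":[0,0,0],"rotation":[0,0,0]}]'; python3 go.py .4963 -.0935 .022 -92.2; python3 - <<'E'
from h import *
cv2.imwrite('pics/s1.png',cams.read_camera('side')[130:330,180:480].repeat(2,0).repeat(2,1))
E
```

```text
time: 2.22
tcp_pos: [0.496, -0.0941, 0.0325]
eef_rot: [-0.043, -2.201, 2.201]
force: [0.3, 0.4, 0.1]
finger_gap: 0.0852
t 2.225 tcp [ 0.496  -0.0941  0.0325] yaw -92.31 tilt 0.05 gap 0.0852 F [0.3 0.4 0.1] q7 -1.25
shift now-frame mm [-0.3 10.5 -0.6] | after turn [-0.3 10.5 -0.6] turn y -0.0019 turn vec [-0.     -0.0019  0.0009]
```

View pics/s1.png

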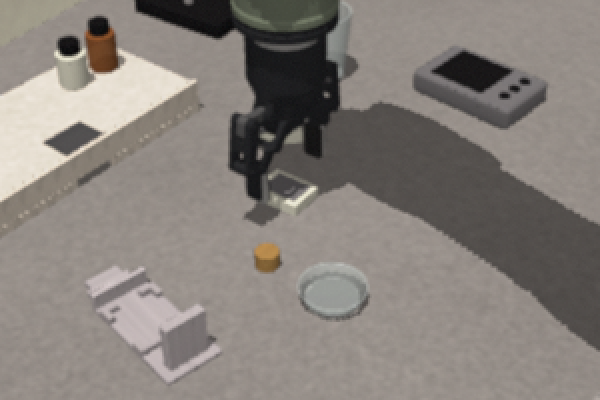

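Fingers straddle the label (about (285,190) in the crop), tips well above the bench while open. Going down and closing.

```bash
python3 -m jog '[{"claw":-1,"xyz":[0,8.5,0],"rotation":[0,0,0]},{"claw":0.3,"xyz":[0,0,0],"rotation":[0,0,0]},{"claw":0.3,"xyz":[0,0,0],"rotation":[0,0,0]},{"claw":0.3,"xyz":[0,0,0],"rotation":[0,0,0]},{"claw":0.3,"xyz":[0,0,0],"rotation":[0,0,0]}]' 30; python3 go.py .4963 -.0935 .022 -92.2;
```

```text
time: 2.9
tcp_pos: [0.4965, -0.0934, 0.0244]
eef_rot: [-0.044, -2.202, 2.202]
force: [-1.5, 0.7, 5.4]
finger_gap: 0.0389
t 2.9 tcp [ 0.4965 -0.0934  0.0244] yaw -92.24 tilt 0.02 gap 0.0389 F [-1.5  0.7  5.4] q7 -1.25
shift now-frame mm [0.2 2.4 0.1] | after turn [0.2 2.4 0.1] turn y -0.0008 turn vec [ 0.     -0.0008 -0.0004]
```

```bash
python3 -m jog '[{"claw":0.4,"xyz":[0,-20,0],"rotation":[0,0,0]},{"claw":0.4,"xyz":[0,-40,0],"rotation":[0,0,0]},{"claw":0.4,"xyz":[0,-20,0],"rotation":[0,0,0]},{"claw":0.4,"xyz":[0,0,0],"rotation":[0,0,0]},{"claw":0.4,"xyz":[0,0,0],"rotation":[0,0,0]}]' 30; python3 go.py .496 .12 .1 -105; python3 - <<'E'
from h import *
cv2.imwrite('pics/s2.png',cv2.resize(cams.read_camera('side')[110:260,230:430],None,fx=4,fy=4))
cv2.imwrite('pics/t2.png',cv2.resize(cams.read_camera('top')[140:290,215:415],None,fx=4,fy=4))
E
```

```text
time: 3.52
tcp_pos: [0.4962, -0.0933, 0.1034]
eef_rot: [-0.042, -2.202, 2.201]
force: [-0.3, -0.5, -0.4]
finger_gap: 0.0392
t 3.525 tcp [ 0.4962 -0.0933  0.1034] yaw -92.24 tilt 0.04 gap 0.0392 F [-0.3 -0.5 -0.4] q7 -1.27
shift now-frame mm [   8.5    3.4 -213.1] | after turn [  55.4    3.4 -206. ] turn y 0.2227 turn vec [1.000e-04 2.227e-01 7.000e-04]
```

View pics/s2.png

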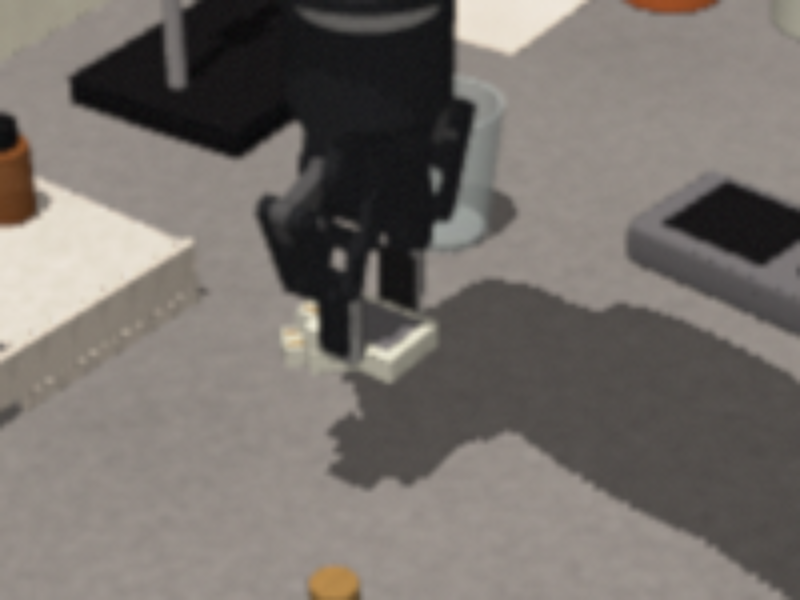

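View pics/t2.png

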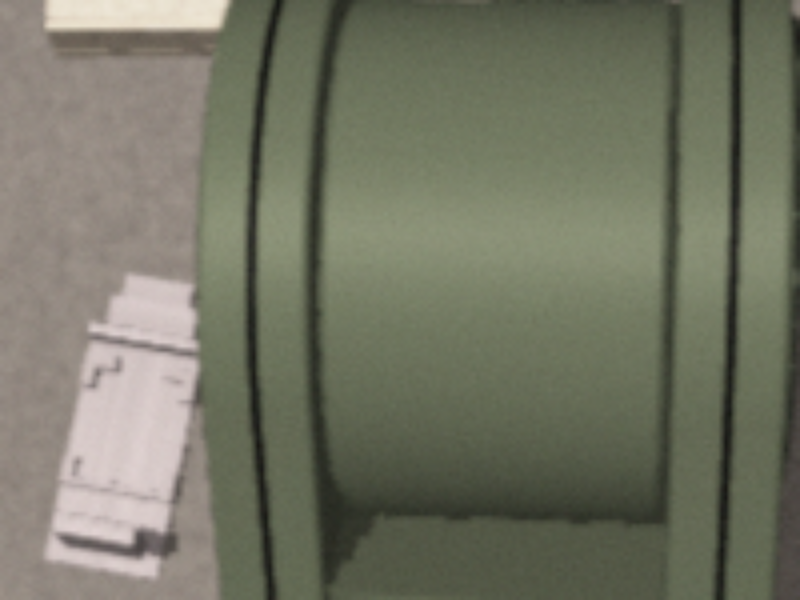

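```bash
python3 -m jog '[{"claw":0.4,"xyz":[1,0,-30],"rotation":[0,0,0]},{"claw":0.4,"xyz":[2,0,-40],"rotation":[0,0,0]},{"claw":0.4,"xyz":[2,0,-40],"rotation":[0,0,0]},{"claw":0.4,"xyz":[2,0,-40],"rotation":[0,0,0]},{"claw":0.4,"xyz":[1,0,-40],"rotation":[0,0,0]},{"claw":0.4,"xyz":[0,0,-20],"rotation":[0,0.1,0]},{"claw":0.4,"xyz":[0,0,0],"rotation":[0,0.125,0]},{"claw":0.4,"xyz":[0,0,0],"rotation":[0,0,0]}]'; python3 go.py .4955 .1206 .05 -105.2
```

```text
time: 4.62
tcp_pos: [0.4963, 0.1168, 0.1034]
eef_rot: [-0.275, -2.08, 2.081]
force: [0.7, 0.2, -0.6]
finger_gap: 0.039
t 4.625 tcp [0.4963 0.1168 0.1034] yaw -105.09 tilt 0.06 gap 0.039 F [ 0.7  0.2 -0.6] q7 -1.7
shift now-frame mm [ 1.8 53.4 -3.5] | after turn [ 1.8 53.4 -3.4] turn y 0.002 turn vec [-0.0008  0.002   0.0008]
```

```bash
python3 -m jog '[{"claw":0.4,"xyz":[1.8,30,-3.5],"rotation":[0,0.002,0]},{"claw":0.4,"xyz":[0,23,0],"rotation":[0,0,0]},{"claw":0.4,"xyz":[0,0,0],"rotation":[0,0,0]},{"claw":0.4,"xyz":[0,0,0],"rotation":[0,0,0]}]'; python3 go.py .4955 .1206 .05 -105.2; python3 - <<'E'
from h import *
cv2.imwrite('pics/s3.png',cv2.resize(cams.read_camera('side')[210:335,200:350],None,fx=5,fy=4.8))
E
```

```text
time: 5.12
tcp_pos: [0.496, 0.1204, 0.0516]
eef_rot: [-0.278, -2.08, 2.08]
force: [-0.5, -1.0, -0.6]
finger_gap: 0.0393
t 5.125 tcp [0.496  0.1204 0.0516] yaw -105.21 tilt 0.02 gap 0.0393 F [-0.5 -1.  -0.6] q7 -1.68
shift now-frame mm [ 0.6  1.6 -0.1] | after turn [ 0.6  1.6 -0.1] turn y -0.0001 turn vec [ 0.0002 -0.0001 -0.0003]
```

View pics/s3.png

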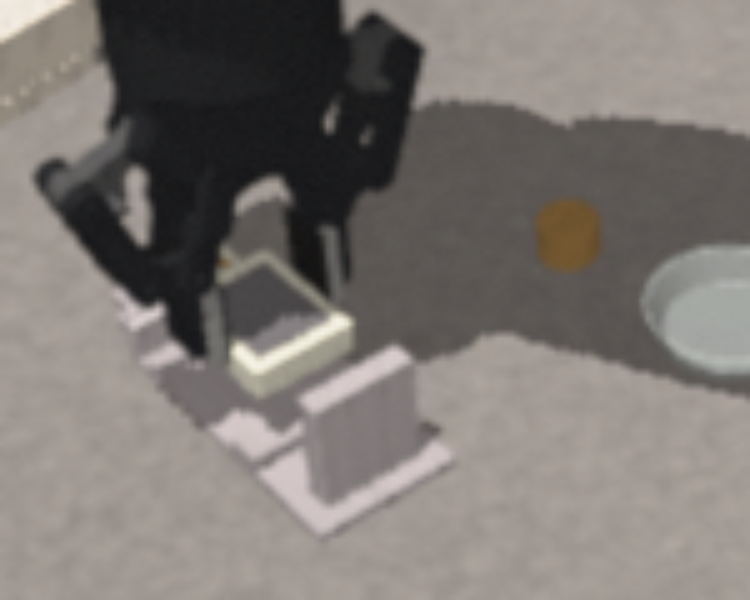

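```bash
python3 - <<'E'
from h import *
f=lambda p:np.array(p,float)/[5,4.8]+[200,210]-.4
L=ray('side',f([(232,352),(353,321),(268,252)]),.041)[:,:2]
Lb=ray('side',f([(260,396),(352,351)]),.027)[:,:2]
H=ray('side',f([(322,535),(455,457)]),.004)[:,:2]
Q=ray('side',f([(300,395),(398,347),(414,358),(316,408)]),.052)[:,:2].mean(0)
u=np.array([np.cos(np.radians(-15.2)),np.sin(np.radians(-15.2))]);v=np.array([-u[1],u[0]])
o=H.mean(0)+.07*u; o2=Q+.057*u
print('holder o',o,o2,'edge yaw',np.degrees(np.arctan2(*(H[0]-H[1])[::-1]))-90)
for n,q in(('top',L),('bot',Lb)):
    print(n,q.round(4).tolist(),[((p-o)@u*1e3,(p-o)@v*1e3) for p in q])
E
```

```text
holder o [0.49637204 0.12170451] [0.49601525 0.12144621] edge yaw -14.928007291872504
top [[0.4913, 0.1424], [0.4675, 0.1075], [0.5154, 0.0958]] [(np.float64(-10.34163152233048), np.float64(18.59144301666736)), (np.float64(-24.17228876991284), np.float64(-21.324703433755055)), (np.float64(25.120594375769482), np.float64(-20.036467678358758))]
bot [[0.4796, 0.1437], [0.4681, 0.1088]] [(np.float64(-21.93702110721318), np.float64(16.7877265619446)), (np.float64(-23.890705908848563), np.float64(-19.821741075018267))]
```

```bash
python3 -m jog '[{"claw":0.4,"xyz":[0.8,8,-0.5],"rotation":[0,0,0]},{"claw":0.4,"xyz":[0,5,0],"rotation":[0,0,0]},{"claw":0.4,"xyz":[0,3,0],"rotation":[0,0,0]},{"claw":0.4,"xyz":[0,3,0],"rotation":[0,0,0]},{"claw":0.4,"xyz":[0,0,0],"rotation":[0,0,0]}]'; python3 go.py .4955 .1206 .0284 -105.2
```

```text
time: 5.8
tcp_pos: [0.4951, 0.1213, 0.0318]
eef_rot: [-0.278, -2.079, 2.079]
force: [-0.0, -0.4, -1.6]
finger_gap: 0.0387
t 5.8 tcp [0.4951 0.1213 0.0318] yaw -105.25 tilt 0.02 gap 0.0387 F [-0.  -0.4 -1.6] q7 -1.67
shift now-frame mm [-0.6  3.4  0.6] | after turn [-0.6  3.4  0.6] turn y -0.001 turn vec [-0.     -0.001   0.0003]
```

```bash
python3 -m jog '[{"claw":0.4,"xyz":[0,2,0],"rotation":[0,0,0]},{"claw":0.4,"xyz":[0,1,0],"rotation":[0,0,0]},{"claw":0.4,"xyz":[0,0,0],"rotation":[0,0,0]}]'; python3 go.py .4955 .1206 .0284 -105.2;  python3 - <<'E'
from h import *
cv2.imwrite('pics/s4.png',cv2.resize(cams.read_camera('side')[210:335,200:350],None,fx=5,fy=4.8))
E
```

```text
time: 6.18
tcp_pos: [0.4951, 0.1213, 0.0289]
eef_rot: [-0.278, -2.079, 2.079]
force: [-0.8, 0.2, -0.3]
finger_gap: 0.0393
t 6.175 tcp [0.4951 0.1213 0.0289] yaw -105.25 tilt 0.01 gap 0.0393 F [-0.8  0.2 -0.3] q7 -1.67
shift now-frame mm [-0.5  0.5  0.6] | after turn [-0.5  0.5  0.6] turn y -0.0009 turn vec [ 0.0001 -0.0009  0.0001]
```

View pics/s4.png

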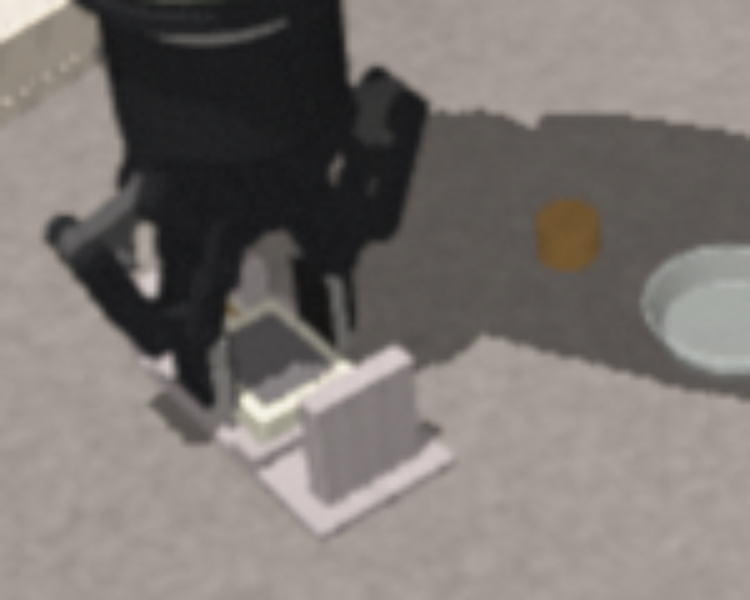

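Label is down in the pocket, no contact force yet; feeling for the floor.

```bash
python3 -m jog '[{"claw":0.4,"xyz":[0,0.7,0],"rotation":[0,0,0]},{"claw":0.4,"xyz":[0,0,0],"rotation":[0,0,0]}]'; python3 -m jog '[{"claw":0.4,"xyz":[0,0.7,0],"rotation":[0,0,0]},{"claw":0.4,"xyz":[0,0,0],"rotation":[0,0,0]}]'
```

```text
time: 6.48
tcp_pos: [0.4952, 0.1213, 0.0284]
eef_rot: [-0.279, -2.079, 2.079]
force: [-0.6, 0.2, 2.1]
finger_gap: 0.0391
time: 6.72
tcp_pos: [0.4952, 0.1213, 0.0283]
eef_rot: [-0.279, -2.08, 2.079]
force: [-4.1, 0.2, 19.3]
finger_gap: 0.0391
```

```bash
python3 -m jog '[{"claw":0.4,"xyz":[0,-0.7,0],"rotation":[0,0,0]},{"claw":-0.2,"xyz":[0,0,0],"rotation":[0,0,0]},{"claw":-0.2,"xyz":[0,0,0],"rotation":[0,0,0]},{"claw":-0.4,"xyz":[0,0,0],"rotation":[0,0,0]},{"claw":-0.4,"xyz":[0,-5,0],"rotation":[0,0,0]},{"claw":-0.4,"xyz":[0,-30,0],"rotation":[0,0,0]},{"claw":-0.4,"xyz":[0,-50,0],"rotation":[0,0,0]},{"claw":-0.4,"xyz":[0,-30,0],"rotation":[0,0,0]},{"claw":-0.4,"xyz":[0,0,0],"rotation":[0,0,0]}]';  python3 - <<'E'
from h import *
cv2.imwrite('pics/s5.png',cv2.resize(cams.read_camera('side')[210:335,200:350],None,fx=5,fy=4.8))
E
python3 go.py .441 .1355 .15 -15.2
```

```text
time: 7.85
tcp_pos: [0.4958, 0.1216, 0.1453]
eef_rot: [-0.281, -2.082, 2.079]
force: [0.5, -0.1, -0.3]
finger_gap: 0.0597
t 7.9 tcp [0.4954 0.1216 0.144 ] yaw -105.24 tilt 0.09 gap 0.0597 F [0.2 0.  0.9] q7 -1.73
shift now-frame mm [56.1 -6.1  0.8] | after turn [  0.8  -6.  -56.1] turn y -1.5715 turn vec [-1.0000e-04 -1.5715e+00 -1.7000e-03]
```

View pics/s5.png

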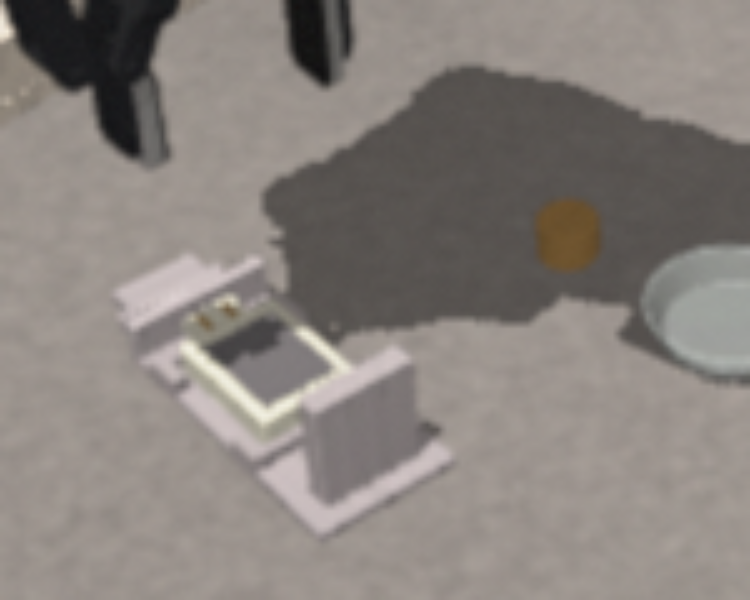

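```bash
python3 -m jog '[{"claw":0.35,"xyz":[28,0,0.5],"rotation":[0,-0.157,0]},{"claw":0.35,"xyz":[0,0,0],"rotation":[0,-0.157,0]},{"claw":0.35,"xyz":[0,0,0],"rotation":[0,-0.157,0]},{"claw":0.35,"xyz":[0,0,0],"rotation":[0,-0.157,0]},{"claw":0.35,"xyz":[0,0,0],"rotation":[0,-0.157,0]},{"claw":0.35,"xyz":[0,0,0],"rotation":[0,-0.157,0]},{"claw":0.35,"xyz":[0,0,0],"rotation":[0,-0.157,0]},{"claw":0.35,"xyz":[0,0,0],"rotation":[0,-0.157,0]},{"claw":0.35,"xyz":[0,0,0],"rotation":[0,-0.157,0]},{"claw":0.35,"xyz":[0,0,0],"rotation":[0,-0.157,0]}]'
python3 go.py .441 .1355 .12 -15.2
```

```text
time: 9.15
tcp_pos: [0.4676, 0.1282, 0.1425]
eef_rot: [-1.075, 1.401, -1.399]
force: [0.7, 0.3, -0.4]
finger_gap: 0.0278
t 9.15 tcp [0.4676 0.1282 0.1425] yaw -15.0 tilt 0.09 gap 0.0278 F [ 0.7  0.3 -0.4] q7 -0.77
shift now-frame mm [ -0.2  22.5 -27.6] | after turn [ -0.1  22.5 -27.6] turn y 0.0035 turn vec [0.0015 0.0035 0.0001]
```

```bash
python3 -m jog '[{"claw":0.35,"xyz":[0,20,-27.6],"rotation":[0.0015,0.0035,0]},{"claw":0.35,"xyz":[0,40,0],"rotation":[0,0,0]},{"claw":0.35,"xyz":[0,8,0],"rotation":[0,0,0]},{"claw":0.35,"xyz":[0,0,0],"rotation":[0,0,0]}]'
python3 go.py .441 .1358 .043 -15.2;  python3 - <<'E'
from h import *
cv2.imwrite('pics/s6.png',cv2.resize(cams.read_camera('side')[210:335,200:350],None,fx=5,fy=4.8))
E
```

```text
time: 9.65
tcp_pos: [0.4414, 0.1353, 0.0752]
eef_rot: [-1.069, 1.405, -1.406]
force: [-0.1, -0.0, 0.5]
finger_gap: 0.0277
t 9.65 tcp [0.4414 0.1353 0.0752] yaw -15.51 tilt 0.04 gap 0.0277 F [-0.1 -0.   0.5] q7 -0.83
shift now-frame mm [-0.4 32.2 -0.5] | after turn [-0.3 32.2 -0.5] turn y -0.0055 turn vec [-0.0005 -0.0055  0.0005]
```

View pics/s6.png

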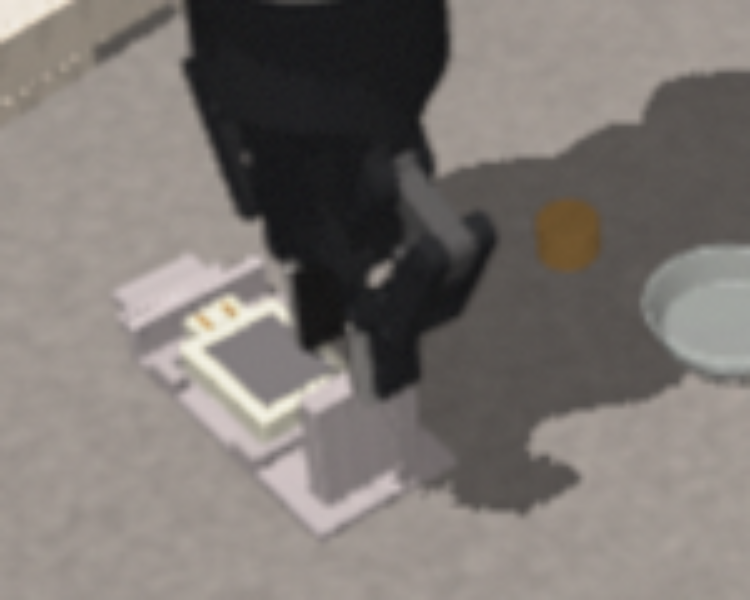

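```bash
python3 -m jog '[{"claw":0.35,"xyz":[-0.3,15,-0.4],"rotation":[0,-0.005,0]},{"claw":0.35,"xyz":[0,0,0],"rotation":[0,0,0]},{"claw":0.35,"xyz":[0,0,0],"rotation":[0,0,0]}]'
python3 go.py .441 .1358 .043 -15.2;  python3 - <<'E'
from h import *
cv2.imwrite('pics/s7.png',cv2.resize(cams.read_camera('side')[210:335,200:350],None,fx=5,fy=4.8))
E
```

```text
time: 10.07
tcp_pos: [0.4415, 0.1359, 0.0611]
eef_rot: [-1.07, 1.401, -1.403]
force: [0.0, -0.5, -0.5]
finger_gap: 0.0276
t 10.075 tcp [0.4415 0.1359 0.0611] yaw -15.23 tilt 0.13 gap 0.0276 F [ 0.  -0.5 -0.5] q7 -0.83
shift now-frame mm [ 0.2 18.1 -0.5] | after turn [ 0.2 18.1 -0.5] turn y -0.0006 turn vec [-0.0022 -0.0006 -0.0006]
```

View pics/s7.png

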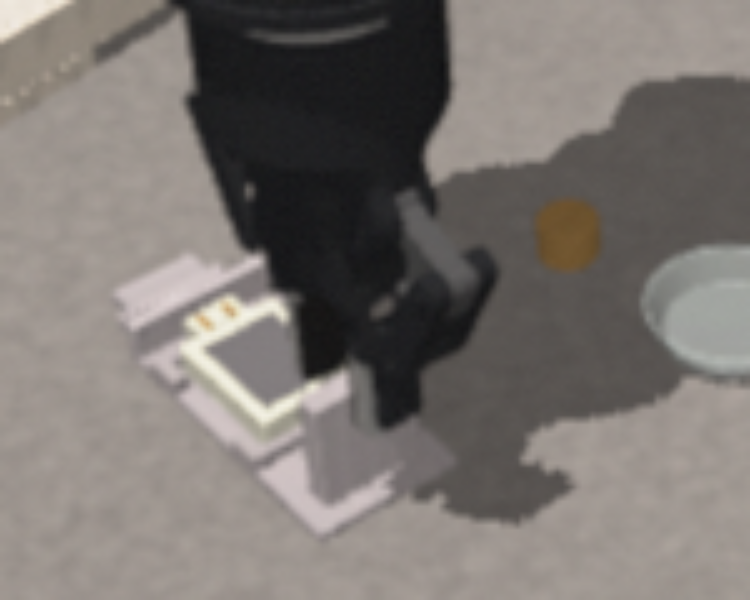

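```bash
python3 -m jog '[{"claw":0.35,"xyz":[0.2,10,-0.4],"rotation":[0,0,0]},{"claw":0.35,"xyz":[0,8,0],"rotation":[0,0,0]},{"claw":0.35,"xyz":[0,0,0],"rotation":[0,0,0]},{"claw":0.9,"xyz":[0,0,0],"rotation":[0,0,0]},{"claw":1,"xyz":[0,0,0],"rotation":[0,0,0]},{"claw":1,"xyz":[0,0,0],"rotation":[0,0,0]},{"claw":1,"xyz":[0,0,0],"rotation":[0,0,0]}]' 60
python3 go.py .441 .1358 .043 -15.2;  python3 - <<'E'
from h import *
cv2.imwrite('pics/s8.png',cv2.resize(cams.read_camera('side')[210:335,200:350],None,fx=5,fy=4.8))
E
```

```text
time: 11.0
tcp_pos: [0.4408, 0.1358, 0.0424]
eef_rot: [-1.071, 1.401, -1.403]
force: [-1.0, 0.2, 4.3]
finger_gap: 0.009
t 11.0 tcp [0.4408 0.1358 0.0424] yaw -15.22 tilt 0.09 gap 0.009 F [-1.   0.2  4.3] q7 -0.84
shift now-frame mm [-0.1 -0.6  0.2] | after turn [-0.1 -0.6  0.2] turn y -0.0003 turn vec [-0.0015 -0.0003 -0.0002]
```

View pics/s8.png

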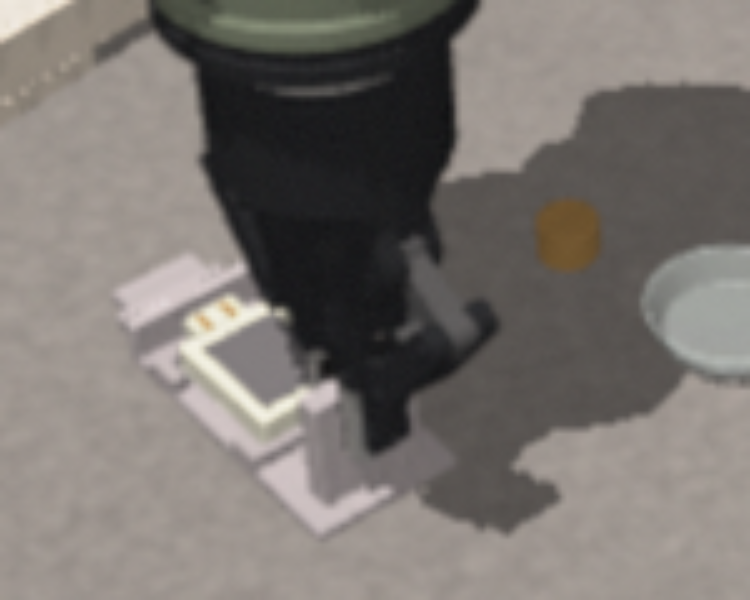

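```bash
python3 -m jog '[{"claw":1,"xyz":[0,-3,0],"rotation":[0,0,0]},{"claw":1,"xyz":[0,-1,0],"rotation":[0,0,0]},{"claw":1,"xyz":[0,0,0],"rotation":[0,0,0]}]'
python3 go.py .530 .07 .0455 -4.65
```

```text
time: 11.42
tcp_pos: [0.4408, 0.1358, 0.0463]
eef_rot: [-1.071, 1.401, -1.403]
force: [-0.8, 0.2, -2.4]
finger_gap: 0.009
t 11.425 tcp [0.4408 0.1358 0.0463] yaw -15.22 tilt 0.09 gap 0.009 F [-0.8  0.2 -2.4] q7 -0.84
shift now-frame mm [ 40.1   1.  103.3] | after turn [58.4  0.8 94.2] turn y -0.1844 turn vec [-1.500e-03 -1.844e-01 -1.000e-04]
```

```bash
python3 -m jog '[{"claw":1,"xyz":[4,0,10],"rotation":[0,0,0]},{"claw":1,"xyz":[8,0,20],"rotation":[0,0,0]},{"claw":1,"xyz":[8,0,20],"rotation":[0,0,0]},{"claw":1,"xyz":[8,0,20],"rotation":[0,0,0]},{"claw":1,"xyz":[8,0,20],"rotation":[0,0,0]},{"claw":1,"xyz":[4,0,13],"rotation":[0,-0.06,0]},{"claw":1,"xyz":[0,0,0],"rotation":[0,-0.06,0]},{"claw":1,"xyz":[0,0,0],"rotation":[0,-0.064,0]},{"claw":1,"xyz":[0,0,0],"rotation":[0,0,0]}]'
python3 go.py .536 -.0016 .0455 -4.65
```

```text
time: 12.55
tcp_pos: [0.5293, 0.0703, 0.0464]
eef_rot: [-1.169, 1.268, -1.269]
force: [-0.0, 0.3, -2.3]
finger_gap: 0.0091
t 12.55 tcp [0.5293 0.0703 0.0464] yaw -4.63 tilt 0.06 gap 0.0091 F [-0.   0.3 -2.3] q7 -0.59
shift now-frame mm [71.1  0.9 12.5] | after turn [71.1  0.9 12.5] turn y 0.0003 turn vec [-0.001   0.0003  0.0001]
```

```bash
python3 -m jog '[{"claw":1,"xyz":[10,0,3],"rotation":[0,0,0]},{"claw":1,"xyz":[20,0,4],"rotation":[0,0,0]},{"claw":1,"xyz":[20,0,3],"rotation":[0,0,0]},{"claw":1,"xyz":[15,0,2.5],"rotation":[0,0,0]},{"claw":1,"xyz":[6,0,0],"rotation":[0,0,0]},{"claw":1,"xyz":[0,0,0],"rotation":[0,0,0]},{"claw":1,"xyz":[0,0,0],"rotation":[0,0,0]}]'
python3 go.py .536 -.0016 .0455 -4.65
python3 - <<'E'
from h import *
cv2.imwrite('pics/s9.png',cv2.resize(cams.read_camera('side')[165:290,210:360],None,fx=5,fy=4.8,interpolation=cv2.INTER_CUBIC))
cv2.imwrite('pics/t9.png',cv2.resize(cams.read_camera('top')[110:230,230:390],None,fx=5,fy=5,interpolation=cv2.INTER_CUBIC))
E
```

```text
time: 13.42
tcp_pos: [0.5363, -0.0009, 0.0465]
eef_rot: [-1.169, 1.267, -1.269]
force: [-0.1, 0.3, -3.3]
finger_gap: 0.0092
t 13.425 tcp [ 0.5363 -0.0009  0.0465] yaw -4.63 tilt 0.08 gap 0.0092 F [-0.1  0.3 -3.3] q7 -0.49
shift now-frame mm [ 0.8  1.  -0.3] | after turn [ 0.8  1.  -0.3] turn y 0.0004 turn vec [-0.0015  0.0004 -0.0003]
```

View pics/s9.png

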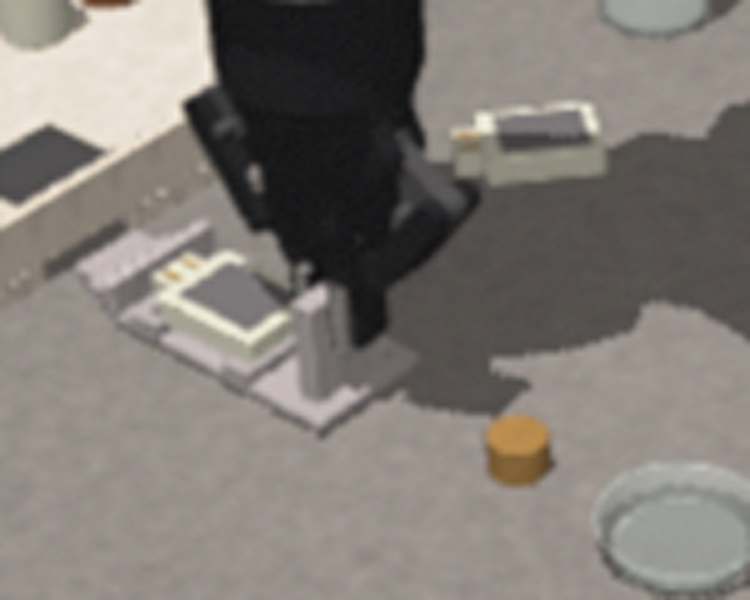

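View pics/t9.png

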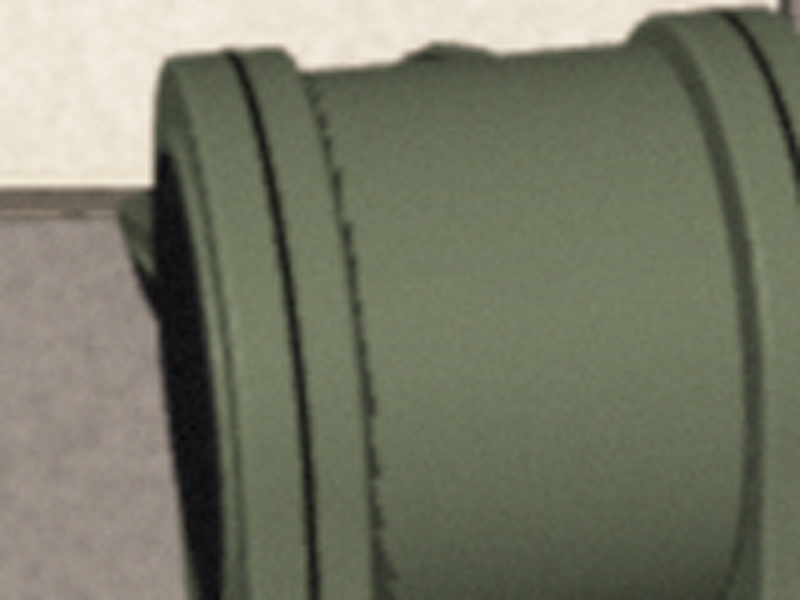

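```bash
python3 - <<'E'
from h import *
f=lambda p:np.array(p,float)/[5,4.8]+[210,165]-.4
u=np.array([np.cos(np.radians(-4.65)),np.sin(np.radians(-4.65))]);v=np.array([-u[1],u[0]])
T=ray('side',f([(78,268),(133,229)]),.010)[:,:2]; print('tip',T.round(4).tolist(),T.mean(0),np.linalg.norm(T[0]-T[1]))
S=ray('side',f([(121,281),(213,222)]),.024)[:,:2];print('shoulder front top',S.round(4).tolist(),S.mean(0),np.linalg.norm(S[0]-S[1]),np.degrees(np.arctan2(*(S[0]-S[1])[::-1]))-90)
H=ray('side',f([(322,432),(418,357)]),.008)[:,:2];print('rear',H.mean(0),np.linalg.norm(H[0]-H[1]))
B=ray('side',f([(48,264),(127,221)]),.010)[:,:2];print('slot top corners',B.round(4).tolist(),B.mean(0),np.linalg.norm(B[0]-B[1]))
B2=ray('side',f([(46,276)]),.0)[:,:2];print('slot bot left',B2)
P=ray('side',f([(102,153),(20,203)]),.036)[:,:2];print('plate front',P.round(4).tolist(),P.mean(0))
s=np.array([.6855,-.0137])
for n,q in(('tip',T.mean(0)),('sh',S.mean(0)),('rear',H.mean(0)),('slot',B.mean(0)),('slotL',B[0]),('plateF',P.mean(0))): print(n,((q-s)@u*1e3).round(1),((q-s)@v*1e3).round(1))
E
```

```text
tip [[0.6719, 0.0058], [0.672, -0.0279]] [ 0.67194287 -0.01107288] 0.03365767197398762
shoulder front top [[0.6371, 0.0154], [0.6337, -0.0366]] [ 0.63538008 -0.01058064] 0.05212377400062822 -3.731323836584224
rear [0.52216143 0.00276556] 0.057340426693220974
slot top corners [[0.6841, 0.0105], [0.6782, -0.0309]] [ 0.68114723 -0.01019464] 0.041904486227939075
slot bot left [[0.68922105 0.00838336]]
plate front [[0.6943, -0.0378], [0.6967, 0.0086]] [ 0.69547623 -0.01457004]
tip -13.7 1.5
sh -50.2 -1.0
rear -164.1 3.2
slot -4.6 3.1
slotL -3.3 24.1
plateF 10.0 -0.1
```

```bash
python3 -m jog '[{"claw":1,"xyz":[0.8,2,0],"rotation":[-0.001,0,0]},{"claw":1,"xyz":[0,1.8,0],"rotation":[0,0,0]},{"claw":1,"xyz":[0,0,0],"rotation":[0,0,0]},{"claw":1,"xyz":[0,0,5],"rotation":[0,0,0]},{"claw":1,"xyz":[0,0,5],"rotation":[0,0,0]},{"claw":1,"xyz":[0,0,5],"rotation":[0,0,0]},{"claw":1,"xyz":[0,0,5],"rotation":[0,0,0]},{"claw":1,"xyz":[0,0,0],"rotation":[0,0,0]}]'
python3 go.py .5808 -.0052 .0425 -4.65
python3 - <<'E'
from h import *
cv2.imwrite('pics/s10.png',cv2.resize(cams.read_camera('side')[165:290,210:360],None,fx=5,fy=4.8,interpolation=cv2.INTER_CUBIC))
E
```

```text
time: 14.52
tcp_pos: [0.5565, -0.0041, 0.0426]
eef_rot: [-1.169, 1.269, -1.27]
force: [0.8, -0.4, -2.1]
finger_gap: 0.0094
t 14.525 tcp [ 0.5565 -0.0041  0.0426] yaw -4.68 tilt 0.04 gap 0.0094 F [ 0.8 -0.4 -2.1] q7 -0.47
shift now-frame mm [-0.9  0.1 24.3] | after turn [-0.9  0.1 24.3] turn y -0.0005 turn vec [-0.0007 -0.0005  0.0001]
```

View pics/s10.png

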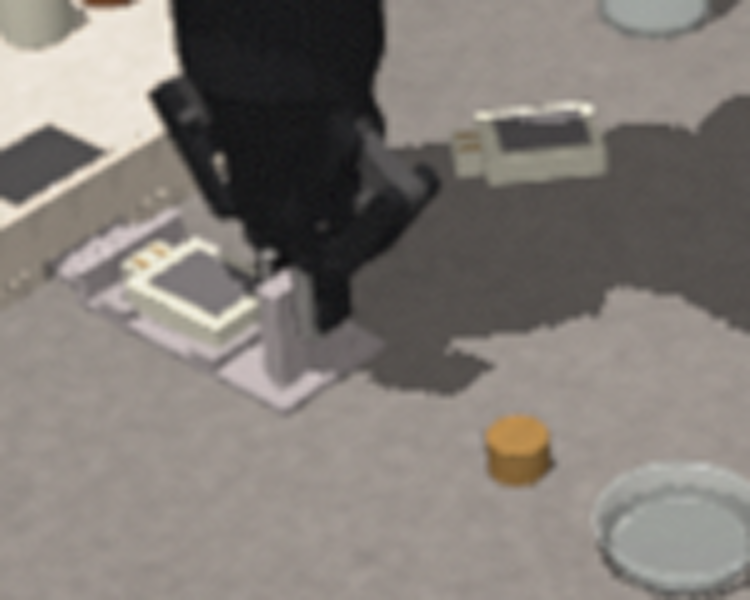

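```bash
python3 -m jog '[{"claw":1,"xyz":[-0.5,0,4],"rotation":[0,0,0]},{"claw":1,"xyz":[0,0,4],"rotation":[0,0,0]},{"claw":1,"xyz":[0,0,4],"rotation":[0,0,0]},{"claw":1,"xyz":[0,0,0],"rotation":[0,0,0]}]'; python3 -m jog '[{"claw":1,"xyz":[0,0,2],"rotation":[0,0,0]},{"claw":1,"xyz":[0,0,2],"rotation":[0,0,0]},{"claw":1,"xyz":[0,0,0],"rotation":[0,0,0]}]'
python3 go.py .5808 -.0052 .0425 -4.65
```

```text
time: 15.08
tcp_pos: [0.5681, -0.0046, 0.0426]
eef_rot: [-1.17, 1.269, -1.269]
force: [-2.4, 0.1, -0.3]
finger_gap: 0.0089
time: 15.45
tcp_pos: [0.5719, -0.0049, 0.0426]
eef_rot: [-1.17, 1.269, -1.269]
force: [-3.3, -0.5, -0.8]
finger_gap: 0.0089
t 15.45 tcp [ 0.5719 -0.0049  0.0426] yaw -4.67 tilt 0.03 gap 0.0089 F [-3.3 -0.5 -0.8] q7 -0.46
shift now-frame mm [-0.4  0.1  8.9] | after turn [-0.4  0.1  8.9] turn y -0.0003 turn vec [ 0.0003 -0.0003  0.0004]
```

```bash
for i in 1; do python3 -m jog '[{"claw":1,"xyz":[0,0,1.5],"rotation":[0,0,0]},{"claw":1,"xyz":[0,0,1.5],"rotation":[0,0,0]},{"claw":1,"xyz":[0,0,0],"rotation":[0,0,0]}]'; python3 -m jog '[{"claw":1,"xyz":[0,0,1],"rotation":[0,0,0]},{"claw":1,"xyz":[0,0,0],"rotation":[0,0,0]}]';python3 -m jog '[{"claw":1,"xyz":[0,0,1],"rotation":[0,0,0]},{"claw":1,"xyz":[0,0,0],"rotation":[0,0,0]}]'; done
```

```text
time: 15.82
tcp_pos: [0.5747, -0.0051, 0.0426]
eef_rot: [-1.17, 1.269, -1.269]
force: [-4.9, 0.5, -0.2]
finger_gap: 0.0086
time: 16.08
tcp_pos: [0.5756, -0.0052, 0.0426]
eef_rot: [-1.171, 1.269, -1.269]
force: [-6.4, 0.4, 0.2]
finger_gap: 0.0086
time: 16.32
tcp_pos: [0.5765, -0.0053, 0.0426]
eef_rot: [-1.171, 1.27, -1.269]
force: [-7.1, 0.7, 0.9]
finger_gap: 0.0093
```

```bash
python3 -m jog '[{"claw":1,"xyz":[0,0,1],"rotation":[0,0,0]},{"claw":1,"xyz":[0,0,0],"rotation":[0,0,0]}]'; python3 -m jog '[{"claw":1,"xyz":[0,0,1],"rotation":[0,0,0]},{"claw":1,"xyz":[0,0,0],"rotation":[0,0,0]}]'
python3 - <<'E'
from h import *
cv2.imwrite('pics/s11.png',cv2.resize(cams.read_camera('side')[165:290,210:360],None,fx=5,fy=4.8,interpolation=cv2.INTER_CUBIC))
E
```

```text
time: 16.58
tcp_pos: [0.5774, -0.0053, 0.0425]
eef_rot: [-1.171, 1.27, -1.269]
force: [-8.1, 0.1, 0.6]
finger_gap: 0.0092
time: 16.82
tcp_pos: [0.5778, -0.0055, 0.0425]
eef_rot: [-1.172, 1.271, -1.268]
force: [-12.6, 0.4, 3.2]
finger_gap: 0.0089
```

View pics/s11.png

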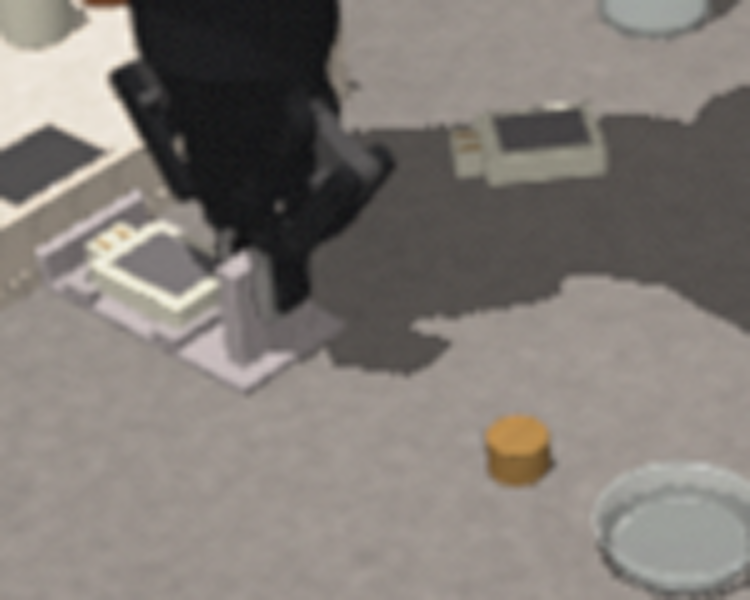

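```bash
python3 -m jog '[{"claw":1,"xyz":[0,0,0.7],"rotation":[0,0,0]},{"claw":1,"xyz":[0,0,0],"rotation":[0,0,0]},{"claw":1,"xyz":[0,0,0],"rotation":[0,0,0]},{"claw":1,"xyz":[0,0,0],"rotation":[0,0,0]},{"claw":1,"xyz":[0,0,0],"rotation":[0,0,0]},{"claw":1,"xyz":[0,0,0],"rotation":[0,0,0]}]'
python3 go.py .5808 -.0052 .0425 -4.65
python3 - <<'E'
from h import *
cv2.imwrite('pics/s12.png',cv2.resize(cams.read_camera('side')[195:265,205:305],None,fx=8,fy=8,interpolation=cv2.INTER_CUBIC))
E
```

```text
time: 17.62
tcp_pos: [0.5778, -0.0055, 0.0424]
eef_rot: [-1.174, 1.272, -1.268]
force: [-17.9, 1.3, 7.8]
finger_gap: 0.009
t 17.625 tcp [ 0.5778 -0.0055  0.0424] yaw -4.65 tilt 0.25 gap 0.009 F [-17.9   1.3   7.8] q7 -0.45
shift now-frame mm [-0.6 -0.1  2.9] | after turn [-0.6 -0.1  2.9] turn y -0.0001 turn vec [ 0.0042 -0.0001  0.0011]
```

View pics/s12.png

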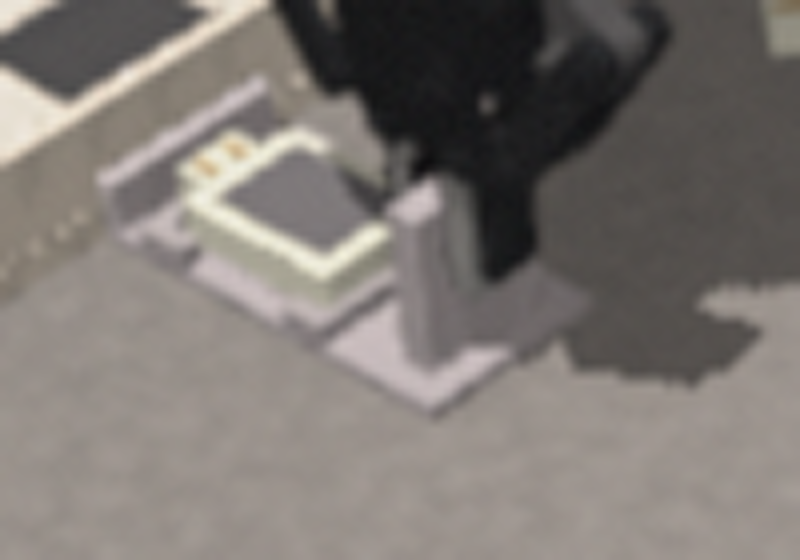

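```bash
python3 - <<'E'
from h import *
print(arm.hand_in()); s=arm.state(); print(s['time'],s['tcp_pos'],s['force'])
E
```

```text
the job is handed in; nothing more can be done
None
the job is handed in; nothing more can be done
```

I seated the leftmost label in the pocket of the 148 mm holder and let go of it. I then gripped the holder's rib, slid the tongue into the slot and pressed it home. I handed the job in at about 17.7 s of the 53 s allowed, still gripping and pushing. The hand-in reports no verdict.

- **Label:** The label met the pocket floor at the predicted height, with a brief press of 19 N before I released it. In the last side picture it lies flat in the pocket with the nose in the notch.
- **Pressing home:** The push force rose from about 2.4 N to 8 N over about 10 mm of travel. It then jumped to a hard stop at 12.6 N, and I left it at about 18 N, far below the 60 N limit.
- **Final pose:** The last side picture shows the shoulder flush with the lip. The tool was within 0.3° of vertical. Its heading matched the shelf's, which I measured at −4.65°.
- **Bystanders:** The weight and dish looked unmoved in the pictures. I did not measure the other bystanders again, and the arm never went near them at low height.
- **Disagreement:** The stop came at tool x = 0.5778 m, 1.5 to 3 mm short of what I worked out from the camera estimates of the lip. I put this down to calibration and measurement error, because the force jump, the travel and the picture all agree on home.
- **Not read directly:** I had no reading of the contact's travel, so I inferred it from the push force and the distance moved.

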